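Remove the spent magenta ink cartridge

ROBOT

A 6-joint arm with a two-finger parallel gripper is mounted at the origin on the work surface. World frame = base frame: x ahead of the robot, y to its left, z up, the work surface at z = 0. Lengths are in m, angles in rad, forces in N, time in s.
With the tool pointing down it reaches from about 0.4 to 0.925 m from the base axis. Payload 12.5 kg.
Tool frame: the origin (TCP) lies midway between the tips of the shut fingers; the grasp point (between the pads) lies 19 mm behind it; z points along the fingers, y is the line along which they close (so a half turn about z gives the same grasp; the last joint's range is limited). The gripper opens to 95 mm and grips with 3 to 60 N. Pads are 20 mm wide; open, the fingers measure 119 mm over their backs; the gripper's body (75 mm by 180 mm) begins 59 mm behind the grasp point.
Start: joints at [1.164, 0.491, 1.559, -0, 1.092, -0.106], TCP at [0.185, 0.597, 0.215] pointing down, gripper open.
Joint ranges: [-3.1, 3.1], [-0.84, 2.19], [0.05, 2.79], [-1.13, 4.28], [0.06, 2.93], [-2.69, 2.69]. Speed limits (rad/s): [2.22, 2.22, 2.79, 3.14, 3.14, 3.14].

INTERFACE

Orientations are given as a unit quaternion [x, y, z, w].
In Python, from plant import env gives the robot as it stands.
- The arm moves only by the tool send_rows, never from a script. Its argument "motion" is one flat list of numbers, 5 for each row, row after row: the shift along the tool's x, y, z in m, then the turn about the tool's z in rad, then the closure, from 0 (fully open) to 1 (shut). A call has 1 to 12 rows; each row is the pose to reach, as a shift and turn from the pose commanded when the call began, along the tool's axes at that moment; what a row does not reach only later rows make up. A row lasts 1/12 s, in which the tool goes at most 41.7 mm and 7.16 degrees, less where a joint would pass 70% of its speed; a pose out of reach is approached as far as the arm can. A call with a gripper value outside its range is refused whole. The fingers move at their own pace and stop on an object; the grip force is fixed at half the most. Time passes only in rows, so rows that repeat a pose let the fingers close. It gives the time, the measured TCP pose, the force, the opening and the grip force at its end, in the units of the state.
- env.observe(): the state, without advancing time (a new reading comes with each control period).
- env.read_camera(name): name is "scene" or "top" or "wrist"; returns a dict with "img" (480x640x3 uint8, red, green, blue), "fx", "fy", "cx", "cy" (pixels), "R" (3x3) and "t" (3): a world point X has camera coordinates R X + t. Camera axes: x right, y down, z forward; pixel columns grow to the right and rows downward; lengths in m; the calibration is good to about 2 mm. A picture is of the moment at which its call begins. There is no depth.
- env.job_done(): hands the job in; it is judged then, once.
The state is a dict: "t": time; "q": joint angles; "joint_vel": joint speeds; "effort": joint torques, N m; "ee_pos": TCP position; "ee_rot": TCP orientation; "force": force on the tool from outside, world axes, zero at the start; "wrist_torque": the same for the moment, N m; "grip_width": finger opening in m; "grasp_force": force on a finger pad.
Only numpy, scipy, OpenCV 4.12 (cv2) and the standard library are available. Lean on these libraries where they do the work, as an engineer would, in place of code of your own. Each camera call takes 0.05 s, during which the arm holds its last target. There are 200 camera calls.

TASK

The magenta ink cartridge of the small desk printer is spent. Push it down into its bay until it clicks, let go so that it springs up by itself, then pull it straight out and set it down gently, standing upright, in the empty compartment of the blue returns tray. Leave the other cartridges and the things on the desk as they are.

Things in the scene. Friction and masses are not known exactly. Their poses are not given: they have to be found in the camera images.
- printer: White compact printer, 200 (x) x 230 (y) x 110 mm high, fixed, yaw up to 0.35 rad either way. Origin: centre of its underside; z up, paper mouth on its -x side. Three ink bays open in its flat top deck, in a row at y = -62, 0, +62 mm (x = 0), mouths 61 (x) x 41 (y) mm. Each holds a cartridge, colours in any order, tops flush with the deck at the start, too low to grip.
- ejector0 (a joint): Spring ejector under the cartridge in the bay at y = -62 mm, in m: 0 latched (flush), grows as pressed to 0.004 (firm stop), -0.027 when sprung up. Pressing takes 2 to 5 N (stop the push at 6 to 8 N) and must reach 3.5 mm; once the push is lifted off, the cartridge rises within 1 s to 27 mm above flush and rests there, 43 mm still in the bay. It does not latch again.
- ejector1 (a joint): Spring ejector under the cartridge in the bay at y = 0 mm, in m: 0 latched (flush), grows as pressed to 0.004 (firm stop), -0.027 when sprung up. Works as ejector0.
- ejector2 (a joint): Spring ejector under the cartridge in the bay at y = +62 mm, in m: 0 latched (flush), grows as pressed to 0.004 (firm stop), -0.027 when sprung up. Works as ejector0.
- magenta: Spent ink cartridge with a magenta top: an upright block 58 (x) x 38 (y) x 70 mm high, about 0.12 kg, loose. Origin: centre of its underside, z up. The upper 28 mm are magenta, the lower part black. In its bay its axes are those of the printer and its origin is 40 mm above the printer's underside (67 mm once popped up).
- cyan: Cartridge with a cyan top, same size and origin as the magenta one, in another bay. To be left alone.
- yellow: Cartridge with a yellow top, same size and origin as the magenta one, in another bay. To be left alone.
- tray: Blue open returns tray, 88 (x) x 136 (y) x 30 mm high, walls and floor 4 mm, fixed to the desk, turned by up to 0.4 rad. Origin: centre of its underside. A wall along its x axis divides it into two compartments, each 80 (x) x 62 (y) mm inside, centred at y = -33 mm (empty) and y = +33 mm (holds a used black cartridge).
- free_place (a point): Centre of the inner floor of the tray's empty compartment, 4 mm above the desk; axes as the tray.
- black: Used black cartridge, same size and origin as the magenta one, standing in the tray's other compartment. To be left alone.
- bowl: Red lacquer bowl, 110 mm across and 50 mm high, loose on the desk; origin at the centre of its underside. To be left alone.
- calculator: Grey desk calculator, 140 (x) x 80 (y) x 16 mm, loose on the desk; origin at the centre of its underside. To be left alone.
Mind the look-alikes: they are no part of the job. Leave any purple or white look-alike of the magenta alone. Several things have the shape of the tray; the one meant has the colours described above.

How it is judged:
On the way, in this order (a step that is already met when the one before it is completed fails the run):
1. the magenta cartridge, not touched by the robot, has sprung up at least 20 mm in its bay (z of magenta in the frame of printer between 0.06 and 0.075 m and contact force between each of the arm, the fingers and magenta below 0.2 N), for 0.1 s.
2. the magenta cartridge has been pulled clear above the printer's deck (z of magenta in the frame of printer above 0.11 m), for 0.1 s.
At the end, for the whole second after the job is handed in: The magenta cartridge stands upright (within 0.1 rad), at rest on the floor (within 5 mm) of the tray's empty compartment, within 25 mm of its centre; cyan and yellow are still latched flush in their bays; the black one is within 20 mm of its start (horizontal distance between magenta and free_place below 0.025 m and z of magenta in the frame of tray below 0.009 m and angle between magenta's own z axis and vertical below 0.1 rad and linear speed of magenta below 0.02 m/s and z of each of cyan, yellow in the frame of printer below 0.044 m and distance of black from where it was at the start of the episode below 0.02 m); the robot touches nothing.
It fails at once if the cyan or yellow cartridge is pressed to release or moved by more than 8 mm (distance of any of cyan, yellow from where it was at the start of the episode above 0.008 m).
It fails at once if the used black cartridge, the bowl or the calculator is shifted by more than 20 mm (distance of any of black, bowl, calculator from where it was at the start of the episode above 0.02 m).
It fails at once if the magenta cartridge is dropped: it moves faster than 0.7 m/s while no finger touches it (linear speed of magenta above 0.7 m/s and contact force between the fingers and magenta below 0.1 N).
It also fails if it takes over 51 s, if anything falls off the work surface, if the arm or the gripper's body presses on something with over 40 N, if the wrist force passes 120 N, or if a joint passes its speed limit or range.

## Working session

There is one attempt and no reset: what is moved stays moved. The work goes in short steps, Python scripts to look and compute and a tool call to move; the robot and the scene stay as the last step left them, time stands still between calls to the robot, and variables do not carry over. Pictures are saved under pics/ and viewed, at most 10 in all, crops included, and the job is handed in when it is done.

Besides the shell and the picture viewer there is one more tool, called after ">>>" as name(argument=value, ...) on one line, values as JSON. send_rows: Moves the arm, as the interface text tells. Its arguments: {"type":"object","properties":{"motion":{"type":"array","items":{"type":"number"}}},"required":["motion"]}

```bash
mkdir -p pics; ls; python3 - <<'E'
from plant import env
import cv2,numpy as np
s=env.observe();print({k:np.round(v,3) for k,v in s.items()})
for n in("scene","top"):
    c=env.read_camera(n);cv2.imwrite(f"pics/{n}0.png",c["img"][...,::-1])
    R=np.array(c["R"]);print(n,c["fx"],c["cx"],c["cy"],np.round(-R.T@np.array(c["t"]),3),np.round(R,2).tolist())
E
```

```text
pics
{'t': np.float64(0.0), 'q': array([ 1.164,  0.492,  1.559, -0.   ,  1.092, -0.106]), 'joint_vel': array([ 0.   ,  0.001, -0.   ,  0.   ,  0.001,  0.001]), 'effort': array([ 2.0000e-03, -6.1264e+01, -2.5819e+01,  6.9000e-02,  4.8000e-02,
       -0.0000e+00]), 'ee_pos': array([0.185, 0.597, 0.214]), 'ee_rot': array([ 0.15 ,  0.989, -0.001, -0.   ]), 'force': array([-0.533,  0.259, -0.67 ]), 'wrist_torque': array([ 0.027, -0.005, -0.011]), 'grasp_force': np.float64(0.0), 'grip_width': np.float64(0.095)}
scene 560.6824459844636 316.55366489743017 227.22770318274382 [1.407 0.871 0.836] [[-0.67, 0.74, -0.02], [0.42, 0.37, -0.83], [-0.6, -0.57, -0.56]]
top 478.19478230250553 316.1101632605678 237.72699886856677 [0.524 0.057 1.145] [[0.01, -1.0, -0.01], [-1.0, -0.01, -0.04], [0.04, 0.01, -1.0]]
```

View pics/top0.png

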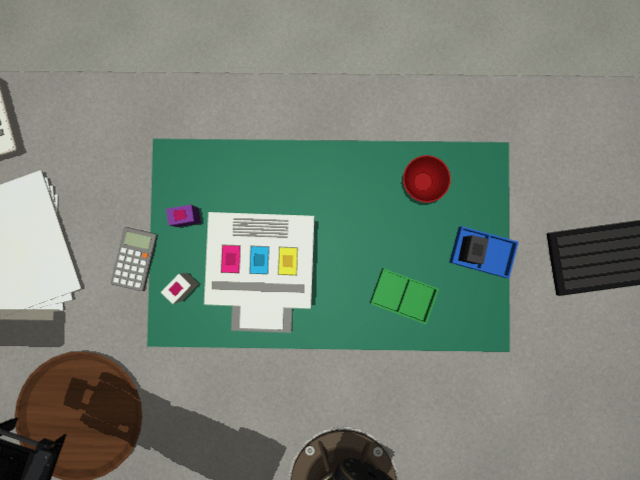

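View pics/scene0.png

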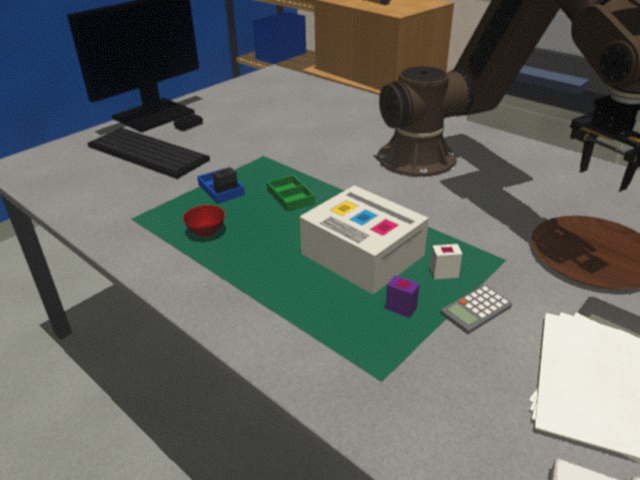

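The top view shows magenta at (230,259), cyan at (259,260), yellow at (288,261). The blue tray is at (484,252), with the black cartridge in its left half and the empty compartment around (500,256). The purple and white blocks and the green tray are decoys.

```bash
cat > h.py <<'E'
import cv2,numpy as np
def ray(c,uv,z):
    uv=np.atleast_2d(uv).astype(float);R=np.array(c["R"]);o=-R.T@np.array(c["t"])
    d=np.c_[(uv[:,0]-c["cx"])/c["fx"],(uv[:,1]-c["cy"])/c["fy"],np.ones(len(uv))]@R
    return (o+d*((z-o[2])/d[:,2])[:,None])[:,:2]
def blobs(img,lo,hi,amin=60):
    h=cv2.cvtColor(img,cv2.COLOR_RGB2HSV);m=cv2.inRange(h,lo,hi)
    cs=cv2.findContours(m,cv2.RETR_EXTERNAL,cv2.CHAIN_APPROX_NONE)[0]
    return [c for c in cs if cv2.contourArea(c)>amin]
def cen(k): return np.array(cv2.minAreaRect(k)[0])
RNG=dict(magenta=((158,120,90),(174,255,255)),cyan=((92,120,90),(106,255,255)),yellow=((24,120,90),(34,255,255)))
E
python3 - <<'E'
from plant import env
from h import *
for n in("top","scene"):
    c=env.read_camera(n);im=c["img"]
    P={}
    for k,(lo,hi) in RNG.items():
        for b in blobs(im,lo,hi):
            p=ray(c,cen(b),.11)[0];print(n,k,cen(b).round(1),p.round(4),cv2.contourArea(b),np.round(np.ptp(ray(c,b[:,0],.11),0),3))
    for b in blobs(im,(108,150,60),(122,255,255),200):
        hull=cv2.convexHull(b)[:,0]
        if not n=="top" : print(n,cen(b));continue
        q=ray(c,hull,.03);r=cv2.minAreaRect(q.astype(np.float32));print("tray",cen(b),r)
        a=np.deg2rad(r[2]); 
        if abs(np.sin(a))>.71:a-=np.pi/2
        print("yaw",a)
        ex=np.array([np.cos(a),np.sin(a)]);ey=np.array([-ex[1],ex[0]])
        for z in(0,.03):
            q=ray(c,hull,z);X=q@ex;Y=q@ey;print(z,"X",X.min(),X.max(),"Y",Y.min(),Y.max())
        q=ray(c,hull,.03);Y0=(q@ey).min()+.068;X0=((q@ex).max()+(q@ex).min())/2
        print("C",X0*ex+Y0*ey,"free",X0*ex+(Y0-.033)*ey)
E
```

```text
top magenta [175.3 288.8] [0.454 0.371] 83.5 [0.028 0.028]
top magenta [230.3 258.7] [0.5203 0.2529] 430.5 [0.058 0.039]
top magenta [179.3 214.3] [0.6154 0.366 ] 92.0 [0.024 0.024]
top cyan [258.9 259.7] [0.5187 0.191 ] 431.5 [0.058 0.039]
top yellow [287.5 260.5] [0.5177 0.129 ] 435.0 [0.058 0.037]
tray [483.58007812 251.83045959] ((0.5428324937820435, -0.3210482895374298), (0.1404382735490799, 0.08807812631130219), 75.1419906616211)
yaw -0.2593211832467761
0 X 0.5648778498034872 0.6553260897870028 Y -0.2529413741487266 -0.10872397821369799
0.03 X 0.5629681055850723 0.6510462162301954 Y -0.24133739833840936 -0.10089911276831955
C [ 0.54226348 -0.32319324] free [ 0.53380147 -0.35508986]
scene magenta [402.8 283.6] [0.6602 0.4037] 71.5 [0.025 0.025]
scene magenta [384.2 226.8] [0.5213 0.254 ] 185.0 [0.056 0.036]
scene cyan [363.1 217.1] [0.5208 0.1916] 158.0 [0.054 0.035]
scene [220.95001221 184.8500061 ]
scene [268.5  31. ]
scene [191.72131348  48.43442535]
scene [70.5 78.5]
```

>>> send_rows(motion=[-0.422,-0.229,0.02,1.29,1,-0.422,-0.229,0.02,1.29,1,-0.422,-0.229,0.02,1.29,1,-0.422,-0.229,0.02,1.29,1,-0.422,-0.229,0.02,1.29,1,-0.422,-0.229,0.02,1.29,1,-0.422,-0.229,0.02,1.29,1,-0.422,-0.229,0.02,1.29,1,-0.422,-0.229,0.045,1.29,1,-0.422,-0.229,0.045,1.29,1,-0.422,-0.229,0.045,1.29,1,-0.422,-0.229,0.045,1.29,1])

```text
t: 1.2
ee_pos: [0.5224, 0.2503, 0.1687]
ee_rot: [0.716, 0.698, -0.0, 0.0]
force: [0.7, 0.3, 1.1]
grip_width: 0.0204
grasp_force: 0.0
```

```bash
python3 - <<'E'
from plant import env
from h import *
c=env.read_camera("wrist");im=c["img"];cv2.imwrite("pics/w1.png",im[...,::-1])
for k,(lo,hi) in RNG.items():
    for b in blobs(im,lo,hi,300):
        r=cv2.minAreaRect(ray(c,b[:,0],.11).astype(np.float32)); print(k,cen(b),r)
s=env.observe();print(s["t"],s["ee_pos"],s["ee_rot"],s["q"],s["grip_width"])
E
```

```text
magenta [322.5 256.5] ((0.5235039591789246, 0.25349190831184387), (0.03806130588054657, 0.057443276047706604), 88.60233306884766)
magenta [460.80484009  62.74391174] ((0.6066421866416931, 0.370756059885025), (0.01858726516366005, 0.021439863368868828), 11.119897842407227)
magenta [218.36207581  61.65517426] ((0.4657224714756012, 0.3749185800552368), (0.01786036789417267, 0.01871243491768837), 46.935455322265625)
cyan [322.5 329.5] ((0.5219210982322693, 0.1978536993265152), (0.025345785543322563, 0.0330783911049366), 88.59297943115234)
yellow [322.5 400.5] ((0.5204047560691833, 0.13576564192771912), (0.027141999453306198, 0.05421246588230133), 88.58618927001953)
1.25 [0.52418899 0.24845319 0.16789079] [ 7.15609806e-01  6.98500003e-01 -5.35596726e-04  2.55663463e-04] [ 3.29198636e-01  4.79097942e-01  1.72402146e+00 -1.14231528e-03
  9.39221153e-01  3.54070933e-01] 0.01678796531979605
```

View pics/w1.png

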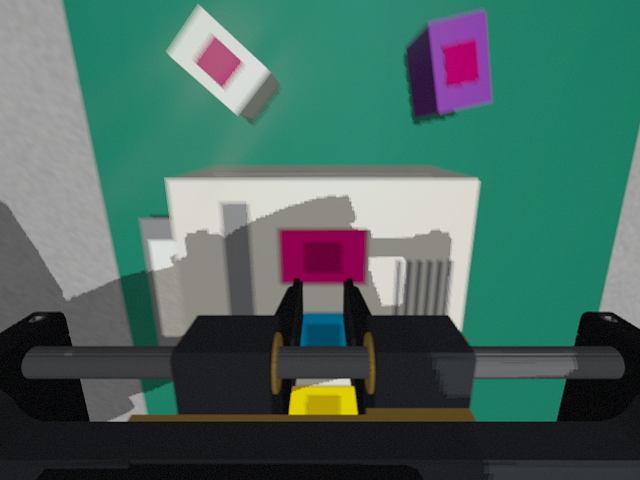

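The wrist view shows the closed fingers just short of the magenta top at (322,256), square to it, with the arm still settling. I'll lower it close to the deck.

>>> send_rows(motion=[0,0,0.01,0,1,0,0,0.02,0,1,0,0,0.03,0,1,0,0,0.04,0,1,0,0,0.05,0,1,0,0,0.05,0,1,0,0,0.05,0,1,0,0,0.05,0,1])

```text
t: 1.92
ee_pos: [0.5204, 0.2536, 0.1199]
ee_rot: [0.714, 0.7, 0.0, 0.0]
force: [0.8, 0.8, 0.6]
grip_width: 0.0005
grasp_force: 0.0
```

>>> send_rows(motion=[0,0,0.003,0,1,0,0,0.006,0,1,0,0,0.009,0,1,0,0,0.01,0,1,0,0,0.011,0,1,0,0,0.012,0,1,0,0,0.012,0,1,0,0,0.012,0,1])

```text
t: 2.58
ee_pos: [0.5204, 0.2532, 0.1076]
ee_rot: [0.714, 0.7, 0.0, -0.0]
force: [-3.0, -1.1, 20.8]
grip_width: 0.0004
grasp_force: 12.0
```

>>> send_rows(motion=[0,0,0.0005,0,1,0,0,0.001,0,1,0,0,0.001,0,1,0,0,0.001,0,1])

```text
t: 2.92
ee_pos: [0.5205, 0.2533, 0.1069]
ee_rot: [0.714, 0.7, 0.0, 0.0]
force: [-0.6, -0.9, 5.9]
grip_width: 0.0005
grasp_force: 2.6
```

>>> send_rows(motion=[0,0,0.0005,0,1,0,0,0.0005,0,1,0,0,0.0005,0,1])

```text
t: 3.17
ee_pos: [0.5206, 0.2533, 0.1066]
ee_rot: [0.714, 0.7, 0.0, 0.0]
force: [-1.0, -0.4, 6.3]
grip_width: 0.0002
grasp_force: 3.3
```

>>> send_rows(motion=[0,0,0.0005,0,1,0,0,0.0005,0,1,0,0,0.0005,0,1])

```text
t: 3.42
ee_pos: [0.5206, 0.2533, 0.1063]
ee_rot: [0.714, 0.7, 0.001, 0.0]
force: [-1.3, -1.2, 9.2]
grip_width: 0.0005
grasp_force: 4.5
```

At the stop. Lift off and let it spring up, opening the fingers once clear.

>>> send_rows(motion=[0,0,-0.03,0,1,0,0,-0.07,0,1,0,0,-0.1,0,1,0,0,-0.1,0,0,0,0,-0.1,0,0,0,0,-0.1,0,0,0,0,-0.1,0,0,0,0,-0.1,0,0,0,0,-0.1,0,0,0,0,-0.1,0,0,0,0,-0.1,0,0,0,0,-0.1,0,0])

```text
t: 4.42
ee_pos: [0.5203, 0.2532, 0.2054]
ee_rot: [0.714, 0.7, -0.0, -0.0]
force: [0.6, 0.2, 0.1]
grip_width: 0.0553
grasp_force: 0.0
```

```bash
python3 - <<'E'
from plant import env
from h import *
s=env.observe();print(s["t"],s["ee_pos"],s["ee_rot"],s["grip_width"])
c=env.read_camera("wrist");im=c["img"];cv2.imwrite("pics/w2.png",im[...,::-1])
for z in (.11,.137):
  for b in blobs(im,*RNG["magenta"],300):
    print(z,cen(b),cv2.minAreaRect(ray(c,b[:,0],z).astype(np.float32)))
E
```

```text
4.4167 [0.52034895 0.25322005 0.20540932] [ 7.14138493e-01  7.00004419e-01 -1.26900396e-04 -1.03256721e-04] 0.0552566419195012
0.11 [324.  249.5] ((0.5221250057220459, 0.249362051486969), (0.04859061539173126, 0.06406392902135849), 88.87812042236328)
0.11 [445.28155518  74.14334106] ((0.6070384383201599, 0.37343090772628784), (0.01912524923682213, 0.022694040089845657), 10.33809757232666)
0.11 [232.9241333   72.21035004] ((0.4628007709980011, 0.377615362405777), (0.01850966550409794, 0.022041987627744675), 47.08108901977539)
0.137 [324.  249.5] ((0.5221940279006958, 0.25814127922058105), (0.04363776743412018, 0.05753382295370102), 88.87801361083984)
0.137 [445.28155518  74.14334106] ((0.5984522700309753, 0.3695637583732605), (0.017175832763314247, 0.020380837842822075), 10.337702751159668)
0.137 [232.9241333   72.21035004] ((0.46891674399375916, 0.3733217120170593), (0.01662297360599041, 0.019795207306742668), 47.08094024658203)
```

View pics/w2.png

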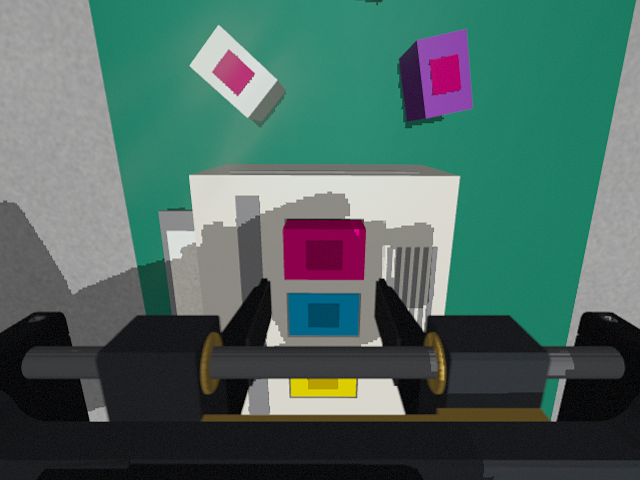

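Magenta has popped up: its side face now shows, and its rectangle measures 57.5 mm at z=0.137. Cyan and yellow are still flush. I'll wait for full opening, descend and grip.

>>> send_rows(motion=[0,0.001,0,0,0,0,0.001,0,0,0,0,0.001,0,0,0,0,0.001,0,0,0,0,0.001,0.02,0,0,0,0.001,0.04,0,0,0,0.001,0.055,0,0,0,0.001,0.07,0,0,0,0.001,0.08,0,0,0,0.001,0.088,0,0,0,0.001,0.092,0,0,0,0.001,0.092,0,0])

```text
t: 5.47
ee_pos: [0.5213, 0.2532, 0.1132]
ee_rot: [0.714, 0.7, -0.0, -0.0]
force: [-0.7, -0.1, -0.4]
grip_width: 0.0949
grasp_force: 0.0
```

>>> send_rows(motion=[0,0,0,0,0,0,0,0,0,1,0,0,0,0,1,0,0,0,0,1,0,0,0,0,1,0,0,0,0,1,0,0,0,0,1,0,0,0,0,1,0,0,0,0,1])

```text
t: 6.22
ee_pos: [0.5214, 0.2532, 0.1137]
ee_rot: [0.714, 0.7, 0.0, -0.0]
force: [-0.1, -0.0, 1.1]
grip_width: 0.0581
grasp_force: 30.0
```

>>> send_rows(motion=[0,0,-0.005,0,1,0,0,-0.013,0,1,0,0,-0.023,0,1,0,0,-0.033,0,1,0,0,-0.043,0,1,0,0,-0.055,0,1,0,0,-0.067,0,1,0,0,-0.078,0,1,0,0,-0.085,0,1,0,0,-0.09,0,1,0,0,-0.09,0,1,0,0,-0.09,0,1])

```text
t: 7.22
ee_pos: [0.5213, 0.2532, 0.2036]
ee_rot: [0.714, 0.7, 0.0, -0.0]
force: [0.4, -0.5, -1.0]
grip_width: 0.0579
grasp_force: 30.0
```

>>> send_rows(motion=[-0.01,0,0,0,1,-0.035,0.001,0,0.02,1,-0.065,0.002,0,0.04,1,-0.1,0.004,0,0.06,1,-0.135,0.005,0,0.08,1,-0.17,0.007,0,0.1,1,-0.205,0.008,0,0.12,1,-0.24,0.01,0,0.14,1,-0.275,0.011,0,0.16,1,-0.305,0.012,0,0.18,1,-0.325,0.013,0,0.2,1,-0.335,0.013,0,0.239,1])

```text
t: 8.22
ee_pos: [0.5271, -0.0848, 0.203]
ee_rot: [0.794, 0.608, -0.0, -0.0]
force: [-0.1, -0.1, -1.6]
grip_width: 0.0579
grasp_force: 30.0
```

```bash
python3 - <<'E'
from plant import env
from h import *
from scipy.spatial.transform import Rotation as Ro
s=env.observe();print(s["t"],s["ee_pos"],s["q"],s["grip_width"])
M=Ro.from_quat(s["ee_rot"]).as_matrix();print(M.round(4));print("to free",M.T@(np.array([.5334,-.3567,s["ee_pos"][2]])-s["ee_pos"]))
E
```

```text
8.2167 [ 0.52711003 -0.08479832  0.20301566] [-2.83132370e-01  3.75586738e-01  1.79544498e+00 -2.94729448e-04
  9.71480720e-01 -2.02934617e-02] 0.05786975234986256
[[ 2.597e-01  9.657e-01 -1.000e-03]
 [ 9.657e-01 -2.597e-01  0.000e+00]
 [-2.000e-04 -9.000e-04 -1.000e+00]]
to free [-2.60942041e-01  7.66768412e-02 -1.23106021e-05]
```

>>> send_rows(motion=[-0.015,0.004,0,0,1,-0.045,0.013,0,0,1,-0.075,0.022,0,0,1,-0.105,0.031,0,0,1,-0.135,0.04,0,0,1,-0.165,0.048,0,0,1,-0.195,0.057,0,0,1,-0.225,0.066,0,0,1,-0.25,0.073,0,0,1,-0.261,0.076,0,0,1,-0.261,0.076,0,0,1,-0.261,0.076,0,0,1])

```text
t: 9.22
ee_pos: [0.534, -0.3531, 0.2029]
ee_rot: [0.793, 0.609, 0.0, -0.001]
force: [0.4, 0.8, -1.5]
grip_width: 0.0571
grasp_force: 30.0
```

```bash
python3 - <<'E'
from plant import env
from h import *
s=env.observe();print(s["t"],s["ee_pos"],s["ee_rot"])
for n in ("wrist","scene"):
    c=env.read_camera(n);cv2.imwrite(f"pics/{n}3.png",c["img"][...,::-1])
im=cv2.imread("pics/scene3.png")[100:260,100:340];cv2.imwrite("pics/s3c.png",cv2.resize(im,None,fx=3,fy=3))
E
```

```text
9.2167 [ 0.53396752 -0.35306484  0.20294874] [ 7.92821243e-01  6.09453767e-01  2.13933419e-06 -7.63511701e-04]
```

View pics/wrist3.png

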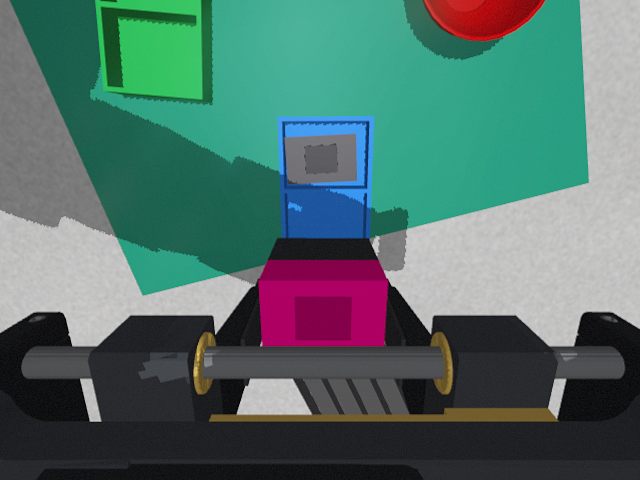

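View pics/s3c.png

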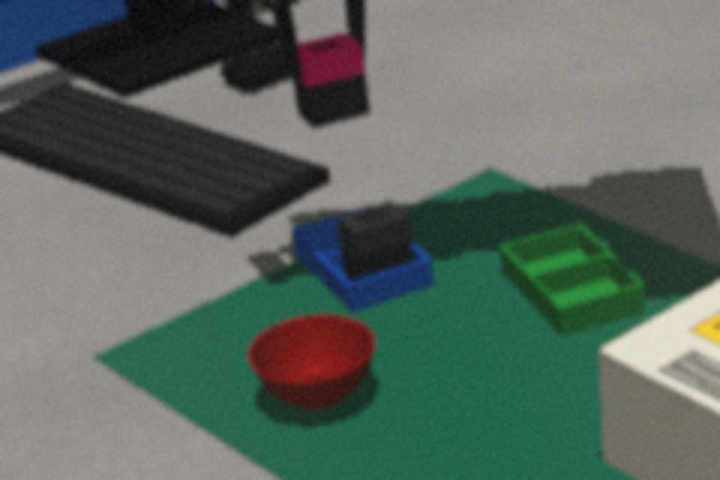

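The wrist view shows magenta in the gripper, the tray's far rim corners at about (279,117) and (373,117), and the divider's top at about v=187. The scene crop shows magenta hanging upright above the tray area.

```bash
python3 - <<'E'
from plant import env
from h import *
from scipy.spatial.transform import Rotation as Ro
c=env.read_camera("wrist");im=c["img"]
b=max(blobs(im,(104,120,60),(120,255,255),500),key=cv2.contourArea)[:,0]
# side edges of the rim and top edge
top=b[:,1].min();L=[];Rr=[]
for v in range(top+15,225,3):
    u=b[b[:,1]==v][:,0]; L.append((u.min(),v));Rr.append((u.max()+1,v))
e=b[(b[:,0]>290)&(b[:,0]<365)];T=[(u,e[e[:,0]==u][:,1].min()) for u in range(292,364,4)]
f=lambda p:cv2.fitLine(ray(c,p,.03).astype(np.float32),cv2.DIST_HUBER,0,.01,.01).ravel()
l,r,t=f(L),f(Rr),f(T);print(l,r,t)
def X(a,b):return a[2:]+a[:2]*np.linalg.solve(np.c_[a[:2],-b[:2]],b[2:]-a[2:])[0]
p,q=X(l,t),X(r,t);print("corners",p,q,np.linalg.norm(p-q))
d=l[:2]*np.sign(l[1])+r[:2]*np.sign(r[1]);d/=np.linalg.norm(d);print("yaw",np.arctan2(-d[0],d[1]))
F=(p+q)/2-d*(.068+.033);print("free",F)
s=env.observe();M=Ro.from_quat(s["ee_rot"]).as_matrix();print(s["ee_pos"],"shift",M.T@(np.r_[F,s["ee_pos"][2]]-s["ee_pos"]),"yaw tool",np.arctan2(M[1,1],M[0,1]))
k=max(blobs(im,*RNG["magenta"],500),key=cv2.contourArea);print("mag top",ray(c,[cen(k)],s["ee_pos"][2]+.023),cen(k))
E
```

```text
[ 0.25983304  0.96565354  0.5075257  -0.29699922] [ 0.25237468  0.9676296   0.59092104 -0.3224915 ] [ 0.96695954 -0.25493     0.56190103 -0.25826845]
corners [ 0.52085865 -0.247448  ] [ 0.60472673 -0.26955906] 0.08673382
yaw -0.25899148
free [ 0.536926   -0.35613507]
[ 0.53442828 -0.35222614  0.20366073] shift [-3.14252243e-03  3.41214874e-03 -2.38412677e-06] yaw tool -0.25792739390541447
mag top [[ 0.53748228 -0.34294274]] [322.49993896 302.99996948]
```

Wrist and top views agree within about 3 mm, well inside the 11 mm clearance. Correct and descend.

>>> send_rows(motion=[-0.004,0.002,0,0,1,-0.004,0.002,0.015,0,1,-0.004,0.002,0.03,0,1,-0.004,0.002,0.047,0,1,-0.004,0.002,0.064,0,1,-0.004,0.002,0.081,0,1,-0.004,0.002,0.098,0,1,-0.004,0.002,0.114,0,1,-0.004,0.002,0.127,0,1,-0.004,0.002,0.137,0,1,-0.004,0.002,0.143,0,1,-0.004,0.002,0.145,0,1])

```text
t: 10.37
ee_pos: [0.5352, -0.3577, 0.0579]
ee_rot: [0.792, 0.61, -0.0, -0.0]
force: [-0.3, 0.4, -1.0]
grip_width: 0.0581
grasp_force: 30.0
```

>>> send_rows(motion=[0,0,0,0,1,0,0,0.001,0,1,0,0,0.002,0,1,0,0,0.003,0,1,0,0,0.004,0,1,0,0,0.005,0,1,0,0,0.006,0,1,0,0,0.006,0,1])

```text
t: 11.03
ee_pos: [0.5351, -0.3581, 0.0524]
ee_rot: [0.792, 0.61, 0.0, -0.0]
force: [-0.0, 0.0, -1.6]
grip_width: 0.0578
grasp_force: 30.0
```

>>> send_rows(motion=[0,0,0.0005,0,1,0,0,0.001,0,1,0,0,0.0015,0,1,0,0,0.0015,0,1,0,0,0.0015,0,1])

```text
t: 11.45
ee_pos: [0.5352, -0.3581, 0.0511]
ee_rot: [0.793, 0.61, 0.0, -0.0]
force: [0.2, 0.8, -1.6]
grip_width: 0.0581
grasp_force: 30.0
```

>>> send_rows(motion=[0,0,0.0005,0,1,0,0,0.001,0,1,0,0,0.001,0,1,0,0,0.001,0,1])

```text
t: 11.78
ee_pos: [0.5352, -0.3582, 0.0508]
ee_rot: [0.793, 0.61, 0.0, 0.0]
force: [-1.2, 1.0, 5.9]
grip_width: 0.058
grasp_force: 30.0
```

On the floor. Release, then rise straight up.

>>> send_rows(motion=[0,0,0,0,0.9,0,0,0,0,0,0,0,0,0,0,0,0,0,0,0,0,0,0,0,0,0,0,0,0,0,0,0,0,0,0,0,0,0,0,0,0,0,0,0,0])

```text
t: 12.53
ee_pos: [0.5352, -0.3581, 0.0501]
ee_rot: [0.793, 0.61, 0.0, -0.0]
force: [0.4, 0.1, -0.2]
grip_width: 0.0947
grasp_force: 0.0
```

>>> send_rows(motion=[0,0,-0.005,0,0,0,0,-0.02,0,0,0,0,-0.04,0,0,0,0,-0.07,0,0,0,0,-0.1,0,0,0,0,-0.13,0,0,0,0,-0.15,0,0,0,0,-0.16,0,0,0,0,-0.16,0,0,0,0,-0.16,0,0,0,0,-0.16,0,0])

```text
t: 13.45
ee_pos: [0.5347, -0.3578, 0.2085]
ee_rot: [0.793, 0.61, -0.0, -0.001]
force: [0.3, 0.3, -0.2]
grip_width: 0.0954
grasp_force: 0.0
```

```bash
python3 - <<'E'
from plant import env
from h import *
s=env.observe();print(s["t"],s["ee_pos"],s["grip_width"])
c=env.read_camera("wrist");a=c["img"]
for b in blobs(a,*RNG["magenta"],500): print(cv2.minAreaRect(ray(c,b[:,0],.074).astype(np.float32)))
d=env.read_camera("scene")["img"][100:260,100:400]
cv2.imwrite("pics/f.png",np.vstack([cv2.resize(a,(400,300)),cv2.resize(d,(400,213))])[...,::-1])
E
```

```text
13.45 [ 0.53471588 -0.35777333  0.20845438] 0.09537101202379024
((0.5369919538497925, -0.354122519493103), (0.041888829320669174, 0.057341497391462326), 75.21559143066406)
```

View pics/f.png

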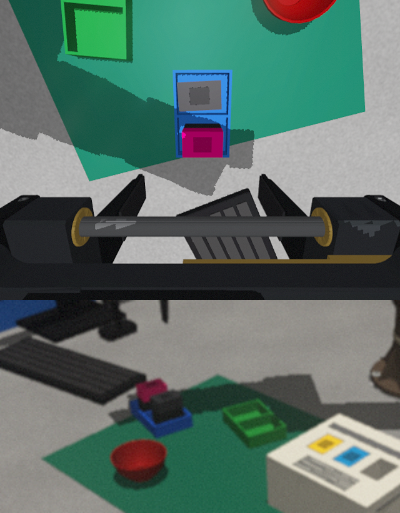

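Magenta stands upright in the tray's empty compartment (wrist view about (202,142) in the composite). The black cartridge is undisturbed, yellow and cyan are flush, and the magenta bay is empty.

```bash
python3 -c "
from plant import env
print(env.job_done())"
```

```text
the job is handed in; nothing more can be done
None
```

I handed the job in at about 13.5 s: the magenta cartridge was pressed, sprung up, pulled out and set upright in the blue tray's empty compartment, and the last pictures show cyan and yellow still flush and black in place; the verdict was not returned.

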